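# Rack the pistons in cylinder order

### The job

Move the four engine pistons from their pads into the four bays of the grey rack, one per bay, keeping their cylinder order: the piston at the robot's left-hand end of the row goes into the bay beside the red end block, the next one along goes into the next bay, and so on to the piston at the robot's right-hand end in the last bay. Each must end up standing crown up and flat on the floor of its bay, let go; set them down rather than drop them, and tip none over.

Things in the scene. Friction and masses are not known exactly. Their poses are not given: they have to be found in the camera images.
- piston_blue: Engine piston, a plain upright aluminium cylinder 52 mm in diameter and 56 mm tall, about 0.2 to 0.35 kg, with a round blue paint mark on its crown (top). It is loose and stands crown up on the blue pad at the start. Origin: centre of its underside; z points up through the crown; its turn about z is random and does not matter.
- piston_yellow: Engine piston, a plain upright aluminium cylinder 52 mm in diameter and 56 mm tall, about 0.2 to 0.35 kg, with a round yellow paint mark on its crown (top). It is loose and stands crown up on the yellow pad at the start. Origin: centre of its underside; z points up through the crown; its turn about z is random and does not matter.
- piston_green: Engine piston, a plain upright aluminium cylinder 52 mm in diameter and 56 mm tall, about 0.2 to 0.35 kg, with a round green paint mark on its crown (top). It is loose and stands crown up on the green pad at the start. Origin: centre of its underside; z points up through the crown; its turn about z is random and does not matter.
- piston_white: Engine piston, a plain upright aluminium cylinder 52 mm in diameter and 56 mm tall, about 0.2 to 0.35 kg, with a round white paint mark on its crown (top). It is loose and stands crown up on the white pad at the start. Origin: centre of its underside; z points up through the crown; its turn about z is random and does not matter.
- pad_blue: Fixed blue square pad, 66 x 66 mm, 10 mm thick, on a 3 mm black rubber mat (mat 110 x 360 mm): its top is 13 mm above the bench. The four pads form one row about 84 mm apart, roughly from the robot's left to its right; their order in the row varies. Origin: centre of its underside, 3 mm above the bench; y points along the row towards the robot's left, x across the row, away from the robot.
- pad_yellow: Fixed yellow square pad, 66 x 66 mm, 10 mm thick, on a 3 mm black rubber mat (mat 110 x 360 mm): its top is 13 mm above the bench. The four pads form one row about 84 mm apart, roughly from the robot's left to its right; their order in the row varies. Origin: centre of its underside, 3 mm above the bench; y points along the row towards the robot's left, x across the row, away from the robot.
- pad_green: Fixed green square pad, 66 x 66 mm, 10 mm thick, on a 3 mm black rubber mat (mat 110 x 360 mm): its top is 13 mm above the bench. The four pads form one row about 84 mm apart, roughly from the robot's left to its right; their order in the row varies. Origin: centre of its underside, 3 mm above the bench; y points along the row towards the robot's left, x across the row, away from the robot.
- pad_white: Fixed white square pad, 66 x 66 mm, 10 mm thick, on a 3 mm black rubber mat (mat 110 x 360 mm): its top is 13 mm above the bench. The four pads form one row about 84 mm apart, roughly from the robot's left to its right; their order in the row varies. Origin: centre of its underside, 3 mm above the bench; y points along the row towards the robot's left, x across the row, away from the robot.
- rack: Fixed shallow grey rack standing on the bench, 80 mm (its x) by 308 mm (its y) and 16 mm high, open on top, divided by 4 mm walls into four square bays of 72 x 72 mm in one row along its y. Bay floors are 4 mm above the bench. Origin: centre of its underside, at bench height; bay centres lie at y = -114, -38, +38 and +114 mm, x = 0 in its frame. It stands either nearer to or farther from the robot than the pads.
- end_red: Fixed bright red block, 80 x 24 mm and 22 mm high, at one end of the rack (at the other end is a like block in dark grey); which end varies. Marks the first bay. Origin: centre of its underside, at x = 0, y = +167 or -167 mm in the rack's frame, so 53 mm from the centre of the first bay.

How it is judged:
At the end, for the whole second after the job is handed in: Counting pads from the robot's left, piston n stands in bay n counted from the red block: within 14 mm of the bay's centre across the rack, 53, 129, 205 or 281 mm from the red block within 14 mm, underside 2 to 8 mm above the rack's, within 0.1 rad of upright, at rest, no finger touching it (((y of pad_blue in the frame of pad_yellow above 0 m and y of pad_yellow in the frame of pad_green above 0 m and y of pad_green in the frame of pad_white above 0 m and horizontal distance between piston_blue and end_red between 0.039 and 0.067 m and horizontal distance between piston_yellow and end_red between 0.115 and 0.143 m and horizontal distance between piston_green and end_red between 0.191 and 0.219 m and horizontal distance between piston_white and end_red between 0.267 and 0.295 m) or (y of pad_blue in the frame of pad_yellow above 0 m and y of pad_yellow in the frame of pad_white above 0 m and y of pad_white in the frame of pad_green above 0 m and horizontal distance between piston_blue and end_red between 0.039 and 0.067 m and horizontal distance between piston_yellow and end_red between 0.115 and 0.143 m and horizontal distance between piston_white and end_red between 0.191 and 0.219 m and horizontal distance between piston_green and end_red between 0.267 and 0.295 m) or (y of pad_blue in the frame of pad_green above 0 m and y of pad_green in the frame of pad_yellow above 0 m and y of pad_yellow in the frame of pad_white above 0 m and horizontal distance between piston_blue and end_red between 0.039 and 0.067 m and horizontal distance between piston_green and end_red between 0.115 and 0.143 m and horizontal distance between piston_yellow and end_red between 0.191 and 0.219 m and horizontal distance between piston_white and end_red between 0.267 and 0.295 m) or (y of pad_blue in the frame of pad_green above 0 m and y of pad_green in the frame of pad_white above 0 m and y of pad_white in the frame of pad_yellow above 0 m and horizontal distance between piston_blue and end_red between 0.039 and 0.067 m and horizontal distance between piston_green and end_red between 0.115 and 0.143 m and horizontal distance between piston_white and end_red between 0.191 and 0.219 m and horizontal distance between piston_yellow and end_red between 0.267 and 0.295 m) or (y of pad_blue in the frame of pad_white above 0 m and y of pad_white in the frame of pad_yellow above 0 m and y of pad_yellow in the frame of pad_green above 0 m and horizontal distance between piston_blue and end_red between 0.039 and 0.067 m and horizontal distance between piston_white and end_red between 0.115 and 0.143 m and horizontal distance between piston_yellow and end_red between 0.191 and 0.219 m and horizontal distance between piston_green and end_red between 0.267 and 0.295 m) or (y of pad_blue in the frame of pad_white above 0 m and y of pad_white in the frame of pad_green above 0 m and y of pad_green in the frame of pad_yellow above 0 m and horizontal distance between piston_blue and end_red between 0.039 and 0.067 m and horizontal distance between piston_white and end_red between 0.115 and 0.143 m and horizontal distance between piston_green and end_red between 0.191 and 0.219 m and horizontal distance between piston_yellow and end_red between 0.267 and 0.295 m) or (y of pad_yellow in the frame of pad_blue above 0 m and y of pad_blue in the frame of pad_green above 0 m and y of pad_green in the frame of pad_white above 0 m and horizontal distance between piston_yellow and end_red between 0.039 and 0.067 m and horizontal distance between piston_blue and end_red between 0.115 and 0.143 m and horizontal distance between piston_green and end_red between 0.191 and 0.219 m and horizontal distance between piston_white and end_red between 0.267 and 0.295 m) or (y of pad_yellow in the frame of pad_blue above 0 m and y of pad_blue in the frame of pad_white above 0 m and y of pad_white in the frame of pad_green above 0 m and horizontal distance between piston_yellow and end_red between 0.039 and 0.067 m and horizontal distance between piston_blue and end_red between 0.115 and 0.143 m and horizontal distance between piston_white and end_red between 0.191 and 0.219 m and horizontal distance between piston_green and end_red between 0.267 and 0.295 m) or (y of pad_yellow in the frame of pad_green above 0 m and y of pad_green in the frame of pad_blue above 0 m and y of pad_blue in the frame of pad_white above 0 m and horizontal distance between piston_yellow and end_red between 0.039 and 0.067 m and horizontal distance between piston_green and end_red between 0.115 and 0.143 m and horizontal distance between piston_blue and end_red between 0.191 and 0.219 m and horizontal distance between piston_white and end_red between 0.267 and 0.295 m) or (y of pad_yellow in the frame of pad_green above 0 m and y of pad_green in the frame of pad_white above 0 m and y of pad_white in the frame of pad_blue above 0 m and horizontal distance between piston_yellow and end_red between 0.039 and 0.067 m and horizontal distance between piston_green and end_red between 0.115 and 0.143 m and horizontal distance between piston_white and end_red between 0.191 and 0.219 m and horizontal distance between piston_blue and end_red between 0.267 and 0.295 m) or (y of pad_yellow in the frame of pad_white above 0 m and y of pad_white in the frame of pad_blue above 0 m and y of pad_blue in the frame of pad_green above 0 m and horizontal distance between piston_yellow and end_red between 0.039 and 0.067 m and horizontal distance between piston_white and end_red between 0.115 and 0.143 m and horizontal distance between piston_blue and end_red between 0.191 and 0.219 m and horizontal distance between piston_green and end_red between 0.267 and 0.295 m) or (y of pad_yellow in the frame of pad_white above 0 m and y of pad_white in the frame of pad_green above 0 m and y of pad_green in the frame of pad_blue above 0 m and horizontal distance between piston_yellow and end_red between 0.039 and 0.067 m and horizontal distance between piston_white and end_red between 0.115 and 0.143 m and horizontal distance between piston_green and end_red between 0.191 and 0.219 m and horizontal distance between piston_blue and end_red between 0.267 and 0.295 m) or (y of pad_green in the frame of pad_blue above 0 m and y of pad_blue in the frame of pad_yellow above 0 m and y of pad_yellow in the frame of pad_white above 0 m and horizontal distance between piston_green and end_red between 0.039 and 0.067 m and horizontal distance between piston_blue and end_red between 0.115 and 0.143 m and horizontal distance between piston_yellow and end_red between 0.191 and 0.219 m and horizontal distance between piston_white and end_red between 0.267 and 0.295 m) or (y of pad_green in the frame of pad_blue above 0 m and y of pad_blue in the frame of pad_white above 0 m and y of pad_white in the frame of pad_yellow above 0 m and horizontal distance between piston_green and end_red between 0.039 and 0.067 m and horizontal distance between piston_blue and end_red between 0.115 and 0.143 m and horizontal distance between piston_white and end_red between 0.191 and 0.219 m and horizontal distance between piston_yellow and end_red between 0.267 and 0.295 m) or (y of pad_green in the frame of pad_yellow above 0 m and y of pad_yellow in the frame of pad_blue above 0 m and y of pad_blue in the frame of pad_white above 0 m and horizontal distance between piston_green and end_red between 0.039 and 0.067 m and horizontal distance between piston_yellow and end_red between 0.115 and 0.143 m and horizontal distance between piston_blue and end_red between 0.191 and 0.219 m and horizontal distance between piston_white and end_red between 0.267 and 0.295 m) or (y of pad_green in the frame of pad_yellow above 0 m and y of pad_yellow in the frame of pad_white above 0 m and y of pad_white in the frame of pad_blue above 0 m and horizontal distance between piston_green and end_red between 0.039 and 0.067 m and horizontal distance between piston_yellow and end_red between 0.115 and 0.143 m and horizontal distance between piston_white and end_red between 0.191 and 0.219 m and horizontal distance between piston_blue and end_red between 0.267 and 0.295 m) or (y of pad_green in the frame of pad_white above 0 m and y of pad_white in the frame of pad_blue above 0 m and y of pad_blue in the frame of pad_yellow above 0 m and horizontal distance between piston_green and end_red between 0.039 and 0.067 m and horizontal distance between piston_white and end_red between 0.115 and 0.143 m and horizontal distance between piston_blue and end_red between 0.191 and 0.219 m and horizontal distance between piston_yellow and end_red between 0.267 and 0.295 m) or (y of pad_green in the frame of pad_white above 0 m and y of pad_white in the frame of pad_yellow above 0 m and y of pad_yellow in the frame of pad_blue above 0 m and horizontal distance between piston_green and end_red between 0.039 and 0.067 m and horizontal distance between piston_white and end_red between 0.115 and 0.143 m and horizontal distance between piston_yellow and end_red between 0.191 and 0.219 m and horizontal distance between piston_blue and end_red between 0.267 and 0.295 m) or (y of pad_white in the frame of pad_blue above 0 m and y of pad_blue in the frame of pad_yellow above 0 m and y of pad_yellow in the frame of pad_green above 0 m and horizontal distance between piston_white and end_red between 0.039 and 0.067 m and horizontal distance between piston_blue and end_red between 0.115 and 0.143 m and horizontal distance between piston_yellow and end_red between 0.191 and 0.219 m and horizontal distance between piston_green and end_red between 0.267 and 0.295 m) or (y of pad_white in the frame of pad_blue above 0 m and y of pad_blue in the frame of pad_green above 0 m and y of pad_green in the frame of pad_yellow above 0 m and horizontal distance between piston_white and end_red between 0.039 and 0.067 m and horizontal distance between piston_blue and end_red between 0.115 and 0.143 m and horizontal distance between piston_green and end_red between 0.191 and 0.219 m and horizontal distance between piston_yellow and end_red between 0.267 and 0.295 m) or (y of pad_white in the frame of pad_yellow above 0 m and y of pad_yellow in the frame of pad_blue above 0 m and y of pad_blue in the frame of pad_green above 0 m and horizontal distance between piston_white and end_red between 0.039 and 0.067 m and horizontal distance between piston_yellow and end_red between 0.115 and 0.143 m and horizontal distance between piston_blue and end_red between 0.191 and 0.219 m and horizontal distance between piston_green and end_red between 0.267 and 0.295 m) or (y of pad_white in the frame of pad_yellow above 0 m and y of pad_yellow in the frame of pad_green above 0 m and y of pad_green in the frame of pad_blue above 0 m and horizontal distance between piston_white and end_red between 0.039 and 0.067 m and horizontal distance between piston_yellow and end_red between 0.115 and 0.143 m and horizontal distance between piston_green and end_red between 0.191 and 0.219 m and horizontal distance between piston_blue and end_red between 0.267 and 0.295 m) or (y of pad_white in the frame of pad_green above 0 m and y of pad_green in the frame of pad_blue above 0 m and y of pad_blue in the frame of pad_yellow above 0 m and horizontal distance between piston_white and end_red between 0.039 and 0.067 m and horizontal distance between piston_green and end_red between 0.115 and 0.143 m and horizontal distance between piston_blue and end_red between 0.191 and 0.219 m and horizontal distance between piston_yellow and end_red between 0.267 and 0.295 m) or (y of pad_white in the frame of pad_green above 0 m and y of pad_green in the frame of pad_yellow above 0 m and y of pad_yellow in the frame of pad_blue above 0 m and horizontal distance between piston_white and end_red between 0.039 and 0.067 m and horizontal distance between piston_green and end_red between 0.115 and 0.143 m and horizontal distance between piston_yellow and end_red between 0.191 and 0.219 m and horizontal distance between piston_blue and end_red between 0.267 and 0.295 m)) and x of piston_blue in the frame of rack between -0.014 and 0.014 m and z of piston_blue in the frame of rack between 0.002 and 0.008 m and angle between each of piston_blue, piston_yellow, piston_green, piston_white's own z axis and vertical below 0.1 rad and linear speed of each of piston_blue, piston_yellow, piston_green, piston_white below 0.02 m/s and contact force between each of piston_blue, piston_yellow, piston_green, piston_white and the fingers below 0.05 N and x of piston_yellow in the frame of rack between -0.014 and 0.014 m and z of piston_yellow in the frame of rack between 0.002 and 0.008 m and x of piston_green in the frame of rack between -0.014 and 0.014 m and z of piston_green in the frame of rack between 0.002 and 0.008 m and x of piston_white in the frame of rack between -0.014 and 0.014 m and z of piston_white in the frame of rack between 0.002 and 0.008 m).
It fails at once if a piston is tipped over (more than 40 degrees from upright) (angle between any of piston_blue, piston_yellow, piston_green, piston_white's own z axis and vertical above 0.7 rad).
It fails at once if a piston is dropped (falls faster than 0.7 m/s, so from over 25 mm, with no finger on it) ((linear speed of piston_blue above 0.7 m/s and contact force between piston_blue and the fingers below 0.01 N) or (linear speed of piston_yellow above 0.7 m/s and contact force between piston_yellow and the fingers below 0.01 N) or (linear speed of piston_green above 0.7 m/s and contact force between piston_green and the fingers below 0.01 N) or (linear speed of piston_white above 0.7 m/s and contact force between piston_white and the fingers below 0.01 N)).
It also fails if it takes over 90 s, if anything falls off the work surface, if the arm or the gripper's body presses on something with over 40 N, if the wrist force passes 120 N, or if a joint passes its speed limit or range.

### The arm

A 6-joint arm with a two-finger parallel gripper is mounted at the origin on the work surface. World frame = base frame: x ahead of the robot, y to its left, z up, the work surface at z = 0. Lengths are in m, angles in rad, forces in N, time in s.
With the tool pointing down it reaches from about 0.375 to 0.9 m from the base axis. Payload 3.1 kg.
Tool frame: the origin (TCP) lies at the very end of the fingers, on their centre line; the grasp point (between the pads) lies 19 mm behind it (tcp_to_grasp is the distance from the TCP to the grasp point, in m); z points along the fingers, y is the direction in which the jaws open and shut (so a half turn about z gives the same grasp; the last joint's range is limited). The gripper opens to 85 mm and grips with 20 to 120 N. Pads are 22 mm wide; open, the fingers measure 114 mm over their backs; the gripper's body (76 mm by 85 mm) begins 54 mm behind the grasp point. The pads swing forward as they close: fully open they stand 13 mm farther back than shut.
Start: joints at [-1.482, 0.527, 1.433, -0, 1.181, -0.178], TCP at [0.165, -0.603, 0.231] pointing down, gripper open.
Joint ranges: [-3.08, 3.08], [-0.75, 2.2], [0.22, 2.44], [-1.43, 4.57], [0, 2.65], [-2.85, 2.85]. Speed limits (rad/s): [2.79, 2.79, 3.14, 3.14, 3.14, 3.14].

### API

Orientations are given as a unit quaternion [x, y, z, w].
In Python, from station import sense, snapshot, camera_info, sign_off, tcp_to_grasp gives the robot as it stands.
- The arm moves only by the shell command python3 -m inch 'ROWS' [FORCE]. ROWS is JSON, a list of rows, each a list of 3 entries, a list of its own where there are three numbers: the closure, from -1 (fully open) to 1 (shut), so that 0 is half open, then the shift along the tool's x, y, z normalised to -1 to 1, where 1 is 10 cm, then the turn, a rotation vector about the tool's x, y, z normalised to -1 to 1, where 1 is 360 degrees. In form: [[jaw, [dx, dy, dz], [ax, ay, az]], ...]. A call has 1 to 20 rows; each row is the pose to reach, as a shift and turn from the pose commanded when the call began, along the tool's axes at that moment, turning the shorter way round; what a row does not reach only later rows make up. A row lasts 1/10 s, in which the tool goes at most 50 mm and 8.59 degrees, less where a joint would pass 70% of its speed; a pose out of reach is approached as far as the arm can. A call with a number of a shift or a turn outside -1 to 1 is refused whole. A call with a gripper value outside its range is refused whole. The fingers move at their own pace and stop on an object; FORCE is the grip in N (left out, the last holds). Time passes only in rows, so rows that repeat a pose let the fingers close. It gives the time, the measured TCP pose, the force and the opening at its end, in the units of the state.
- sense(): the state, without advancing time (a new reading comes with each control period).
- snapshot(name): name is "side" or "top" or "wrist"; returns (picture, depth): 400x640x3 uint8, blue, green, red; 400x640 float32, m along the optical axis (not along the pixel's ray), 0 where there is no reading.
- camera_info(name): a dict with "K" (3x3 intrinsics, pixels), "origin" and "orientation" of the camera in the world. Camera axes: x right, y down, z forward; pixel columns grow to the right and rows downward; lengths in m; the calibration is good to about 2 mm. A picture is of the moment at which its call begins: read the wrist's pose just before it. camera_info takes no time and is no camera call; for the wrist camera it gives the pose at the moment of the call.
- sign_off(): hands the job in, once; it reports no verdict.
The state is a dict: "t": time; "q": joint angles; "qd": joint speeds; "tau": joint torques, N m; "tcp_pos": TCP position; "tool_rot": TCP orientation; "force": force on the tool from outside, world axes, zero at the start; "ft_torque": the same for the moment, N m; "finger_gap": opening from 0.0 (shut) to 1.0 (fully open).
Only numpy, scipy, OpenCV 4.12 (cv2) and the standard library are available. Lean on these libraries where they do the work, as an engineer would, in place of code of your own. Each camera call takes 0.05 s, during which the arm holds its last target.

## Working session

There is one attempt and no reset: what is moved stays moved. The work goes in short steps, Python scripts to look and compute and a shell command to move; the robot and the scene stay as the last step left them, time stands still between calls to the robot, and variables do not carry over. Pictures are saved under pics/ and viewed, and the job is handed in when it is done.

```bash
mkdir -p pics; ls
python3 - <<'E'
from station import *
import cv2
s=sense(); print(s)
print(tcp_to_grasp)
for n in ["side","top"]:
    p,d=snapshot(n); cv2.imwrite(f"pics/{n}0.png",p); import numpy as np; np.save(f"pics/{n}0d.npy",d); print(n,camera_info(n))
E
```

```text
pics
{'t': 0.0, 'q': array([-1.48148083e+00,  5.28483396e-01,  1.43387228e+00,  6.05118446e-06,
        1.18142158e+00, -1.78518993e-01]), 'qd': array([ 8.98786584e-04,  7.47662768e-04, -2.15745181e-04, -4.86990155e-05,
       -2.57479738e-04, -6.45207151e-04]), 'tau': array([-1.15731207e-03, -4.42354882e+01, -1.78021771e+01, -3.29963386e-04,
        8.14410334e-03, -1.11546331e-05]), 'tcp_pos': array([ 0.1653569 , -0.60199613,  0.23033259]), 'tool_rot': array([ 9.91046041e-01,  1.33516109e-01,  5.14974069e-05, -1.09108878e-03]), 'force': array([ 0.2010695 , -0.12350578,  0.91162694]), 'ft_torque': array([ 0.03440032,  0.00246916, -0.01365282]), 'finger_gap': 0.998388423102507}
0.0187
side {'K': array([[511.62530422,   0.        , 314.45258662],
       [  0.        , 511.62530422, 202.18232697],
       [  0.        ,   0.        ,   1.        ]]), 'origin': array([0.45681207, 0.59374462, 0.67725581]), 'orientation': array([-0.08249764,  0.92468743, -0.37070198,  0.02696907])}
top {'K': array([[363.46997065,   0.        , 330.63703168],
       [  0.        , 363.46997065, 200.47595744],
       [  0.        ,   0.        ,   1.        ]]), 'origin': array([0.50155154, 0.00226203, 0.69081207]), 'orientation': array([ 0.71327706, -0.69989521,  0.0294935 , -0.02264222])}
```

View pics/top0.png

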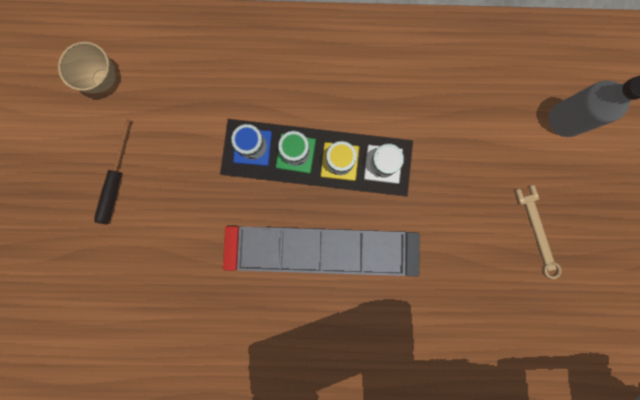

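View pics/side0.png

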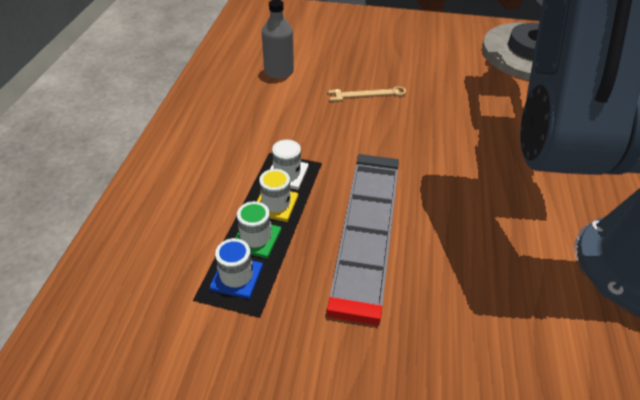

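The top view shows the pistons left to right as blue (247,142), green (293,148), yellow (341,157) and white (388,160). The red block is at the left end of the rack (231,247), on the robot's left side. Next I'll measure positions.

```bash
cat > h.py <<'E'
import numpy as np, cv2
from scipy.spatial.transform import Rotation as R
from station import *
def cloud(d,ci):
    K=ci["K"]; v,u=np.mgrid[:d.shape[0],:d.shape[1]]
    P=np.stack([(u-K[0,2])/K[0,0]*d,(v-K[1,2])/K[1,1]*d,d],-1)
    return P@R.from_quat(ci["orientation"]).as_matrix().T+ci["origin"]
def crowns(p,d,ci,zlo,zhi):
    W=cloud(d,ci); m=((W[...,2]>zlo)&(W[...,2]<zhi)&(d>0)).astype(np.uint8)
    n,l,st,c=cv2.connectedComponentsWithStats(m); out=[]
    for i in range(1,n):
        if st[i,4]<250: continue
        q=W[l==i]; (cx,cy),r=cv2.minEnclosingCircle(q[:,:2].astype(np.float32))
        out.append((c[i].round(0),q.mean(0).round(4),round(cx,4),round(cy,4),round(r,4),st[i,4], p[l==i].mean(0).round()))
    return out
E
python3 - <<'E'
from h import *
for n in ["top","side"]:
    p=cv2.imread(f"pics/{n}0.png"); d=np.load(f"pics/{n}0d.npy"); ci=camera_info(n); W=cloud(d,ci)
    print(n)
    for o in crowns(p,d,ci,.061,.079): 
        if o[4]<.05: print(*o)
    hsv=cv2.cvtColor(p,cv2.COLOR_BGR2HSV)
    red=(((hsv[...,0]<4)|(hsv[...,0]>175))&(hsv[...,1]>200)&(hsv[...,2]>120)).astype(np.uint8)
    k,l,st,c=cv2.connectedComponentsWithStats(red); i=1+st[1:,4].argmax()
    for nm,m in [("red",(l==i)&(abs(W[...,2]-.022)<.004))]:
        q=W[m]; rc=cv2.minAreaRect(q[:,:2].astype(np.float32)); print(nm,m.sum(),q.mean(0).round(4),rc)
    # rack grey: low-saturation, z 1..26mm
    g=((hsv[...,1]<70)&(hsv[...,2]>30)&(W[...,2]<.027)&(W[...,2]>-.002)).astype(np.uint8)
    g=cv2.morphologyEx(g,cv2.MORPH_CLOSE,np.ones((5,5)))
    k,l,st,c=cv2.connectedComponentsWithStats(g)
    for i in range(1,k):
        if st[i,4]>1500:
            q=W[l==i]; rc=cv2.minAreaRect(q[:,:2].astype(np.float32)); print("grey",st[i],q[:,2].mean(),rc)
E
```

```text
top
[577. 114.] [ 0.7085 -0.4333  0.0703] 0.7186 -0.4555 0.0358 293 [62. 64. 67.]
[247. 139.] [0.651  0.1442 0.0697] 0.6518 0.1452 0.0262 723 [169. 123.  99.]
[293. 146.] [0.641  0.0631 0.0696] 0.6417 0.0635 0.0261 711 [123. 161. 110.]
[341. 156.] [ 0.6248 -0.0196  0.0696] 0.6255 -0.0198 0.0261 707 [119. 190. 201.]
[388. 159.] [ 0.6221 -0.1008  0.0695] 0.6227 -0.1015 0.0261 717 [201. 204. 201.]Traceback (most recent call last):
  File "<stdin>", line 9, in <module>
ValueError: attempt to get argmax of an empty sequence
```

```bash
python3 - <<'E'
from h import *
for n in ["top","side"]:
    p=cv2.imread(f"pics/{n}0.png"); d=np.load(f"pics/{n}0d.npy"); ci=camera_info(n); W=cloud(d,ci)
    print(n)
    if n=="side":
        for o in crowns(p,d,ci,.061,.079): 
            if o[4]<.05: print(*o)
    P=p.astype(int)
    red=((P[...,2]>140)&(P[...,1]<60)&(P[...,0]<60))
    m=red&(abs(W[...,2]-.022)<.006)
    q=W[m]; rc=cv2.minAreaRect(q[:,:2].astype(np.float32)); print("red",red.sum(),m.sum(),q.mean(0).round(4),rc)
    print("rack z col",[(u,W[250,u].round(3)) for u in (231,260,300,340,380,412)] if n=="top" else "")
    # dark+bays : region by height >2.5mm & sat low
    s=p.max(2).astype(int)-p.min(2)
    g=((s<35)&(P.max(2)>40)&(P.max(2)<150)&(W[...,2]<.03)&(W[...,0]<.56)&(W[...,0]>.35)&(abs(W[...,1])<.3)).astype(np.uint8)
    g=cv2.morphologyEx(g,cv2.MORPH_CLOSE,np.ones((5,5)))
    k,l,st,c=cv2.connectedComponentsWithStats(g)
    for i in range(1,k):
        if st[i,4]>700:
            q=W[l==i]; rc=cv2.minAreaRect(q[:,:2].astype(np.float32)); print("grey",st[i],q[:,2].mean(),rc)
E
python3 -c "
import cv2
p=cv2.imread('pics/top0.png');cv2.imwrite('pics/topz.png',cv2.resize(p[110:290,210:430],None,fx=3.6,fy=3.3,interpolation=cv2.INTER_CUBIC))"
```

```text
top
red 518 517 [0.4606 0.1772 0.0227] ((0.46087437868118286, 0.1773804873228073), (0.022336414083838463, 0.07679785043001175), 88.71904754638672)
rack z col [(231, array([0.457, 0.176, 0.023])), (260, array([0.457, 0.127, 0.004])), (300, array([0.458, 0.052, 0.004])), (340, array([ 0.46 , -0.023,  0.006])), (380, array([ 0.461, -0.098,  0.006])), (412, array([ 0.463, -0.154,  0.022]))]
grey [ 237  226  183   50 8097] 0.011020801596444807 ((0.45872339606285095, -0.002946525812149048), (0.3409196138381958, 0.08550126850605011), 89.19386291503906)
side
[286. 151.] [ 0.6232 -0.0969  0.0689] 0.6249 -0.1012 0.0273 509 [201. 206. 205.]
[274. 181.] [ 0.6259 -0.0153  0.069 ] 0.6266 -0.0187 0.0268 594 [108. 195. 206.]
[253. 215.] [0.6421 0.0676 0.0691] 0.644 0.0646 0.0273 713 [126. 177. 113.]
[233. 254.] [0.6521 0.1487 0.0692] 0.6531 0.1461 0.0271 850 [196. 137. 106.]
red 707 702 [0.4621 0.1796 0.0223] ((0.46231627464294434, 0.179654061794281), (0.07910193502902985, 0.02381959743797779), 0.5883947014808655)
rack z col 
grey [ 331  154   67  150 6756] 0.009984035278148909 ((0.4630362093448639, 0.21301370859146118), (0.7611894607543945, 0.07976105064153671), 89.14008331298828)
```

View pics/topz.png

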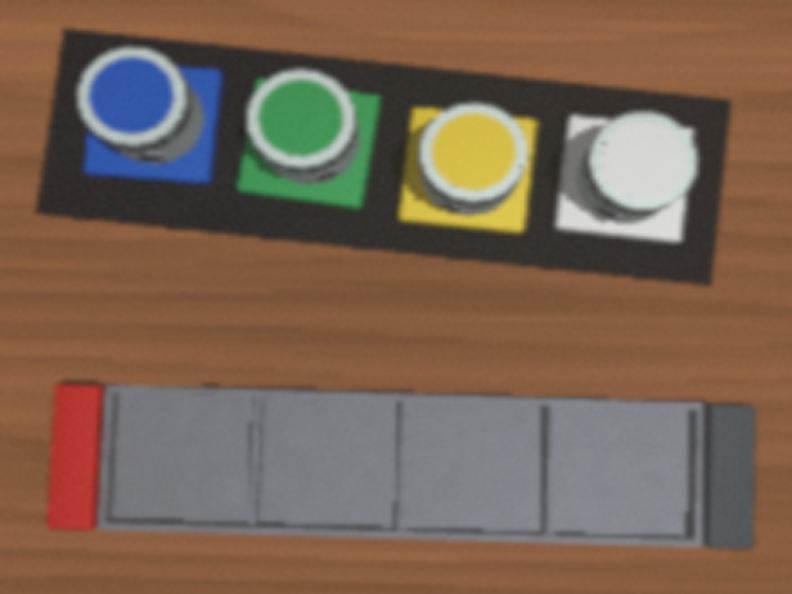

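Run:
```python
from h import *
for n in ["top","side"]:
    p=cv2.imread(f"pics/{n}0.png"); d=np.load(f"pics/{n}0d.npy"); ci=camera_info(n); W=cloud(d,ci)
    m=((W[...,2]>.0185)&(W[...,2]<.026)&(W[...,0]<.53)&(W[...,0]>.39)&(abs(W[...,1])<.24)).astype(np.uint8)
    k,l,st,c=cv2.connectedComponentsWithStats(m)
    for i in range(1,k):
        if st[i,4]>100:
            q=W[l==i]; print(n,st[i],q.mean(0).round(4),cv2.minAreaRect(q[:,:2].astype(np.float32)))
```

```text
top [223 226  16  45 590] [0.4607 0.1776 0.0226] ((0.4607139229774475, 0.1780666559934616), (0.024892807006835938, 0.08002567291259766), 88.96533966064453)
top [406 232  14  45 582] [ 0.4568 -0.155   0.0222] ((0.4560098648071289, -0.1555500328540802), (0.02425551787018776, 0.07993374019861221), 89.36522674560547)
side [357 154  42  15 387] [ 0.4569 -0.1531  0.0221] ((0.4572429955005646, -0.15338397026062012), (0.07913506031036377, 0.031626783311367035), 3.727926254272461)
side [327 297  55  24 789] [0.4622 0.1798 0.0221] ((0.46214136481285095, 0.17750751972198486), (0.028539851307868958, 0.07979525625705719), 88.06735229492188)
```

Row and rack order match left to right, so this is blue, green, yellow, white into bays 1 to 4. The jaws will open along world x, across both rows. First I'll turn the tool and travel towards white.

```bash
python3 -m inch '[[-1,[0.8,-0.5,0],[0,0,-0.2074]],[-1,[0.8,-0.5,0],[0,0,-0.2074]],[-1,[0.8,-0.5,0],[0,0,-0.2074]],[-1,[0.8,-0.5,0],[0,0,-0.2074]],[-1,[0.8,-0.5,0],[0,0,-0.2074]],[-1,[0.8,-0.5,0],[0,0,-0.2074]],[-1,[0.8,-0.5,0],[0,0,-0.2074]],[-1,[0.8,-0.5,0],[0,0,-0.2074]],[-1,[0.8,-0.5,0],[0,0,-0.2074]],[-1,[0.8,-0.5,0],[0,0,-0.2074]],[-1,[0.8,-0.5,0],[0,0,-0.2074]]]' 50
```

```text
t: 1.2
tcp_pos: [0.2293, -0.5331, 0.231]
tool_rot: [0.708, 0.706, 0.0, -0.0]
force: [-0.5, -0.1, -1.1]
finger_gap: 1.0
```

```bash
for i in 1; do python3 -m inch '[[-1,[0.4,0.4,0],[0,0,0]],[-1,[0.8,0.8,0],[0,0,0]],[-1,[1,0.95,0],[0,0,0]]]'; python3 -m inch '[[-1,[0.4,0.4,0],[0,0,0]],[-1,[0.8,0.8,0],[0,0,0]],[-1,[1,0.95,0],[0,0,0]]]'; python3 -m inch '[[-1,[0.4,0.4,0],[0,0,0]],[-1,[0.8,0.8,0],[0,0,0]],[-1,[1,0.95,0],[0,0,0]]]'; python3 -m inch '[[-1,[0.4,0.4,0],[0,0,0]],[-1,[0.8,0.8,0.4],[0,0,0]],[-1,[1,0.95,0.4],[0,0,0]],[-1,[1,0.95,0.4],[0,0,0]],[-1,[1,0.95,0.4],[0,0,0]],[-1,[1,0.95,0.4],[0,0,0]]]'; done
python3 - <<'E'
from h import *
s=sense(); print(s['tcp_pos'],s['tool_rot']); ci=camera_info("wrist"); p,d=snapshot("wrist"); cv2.imwrite("pics/w1.png",p)
for o in crowns(p,d,ci,.06,.08): print(*o)
p,d=snapshot("top"); cv2.imwrite("pics/t1.png",p)
E
```

```text
t: 1.5
tcp_pos: [0.3256, -0.4316, 0.2311]
tool_rot: [0.708, 0.706, 0.0, -0.0]
force: [1.0, -0.8, -0.5]
finger_gap: 0.998
t: 1.8
tcp_pos: [0.421, -0.3313, 0.2314]
tool_rot: [0.707, 0.707, 0.0, 0.0]
force: [0.3, -0.8, -0.4]
finger_gap: 1.003
t: 2.1
tcp_pos: [0.5162, -0.2313, 0.2314]
tool_rot: [0.707, 0.707, 0.0, 0.0]
force: [0.6, -0.4, 0.5]
finger_gap: 1.001
t: 2.7
tcp_pos: [0.6089, -0.134, 0.1915]
tool_rot: [0.708, 0.707, -0.0, 0.0]
force: [0.3, 0.5, -0.2]
finger_gap: 0.998
[ 0.60890505 -0.13400931  0.19154741] [ 7.07510695e-01  7.06702596e-01 -1.98769551e-04  1.36978734e-04]
[340.  45.] [ 0.6253 -0.0201  0.0693] 0.6255 -0.0204 0.0261 3809 [ 96. 152. 157.]
[335. 149.] [ 0.6225 -0.1009  0.0692] 0.6227 -0.1021 0.0263 2867 [151. 155. 151.]
```

View pics/w1.png

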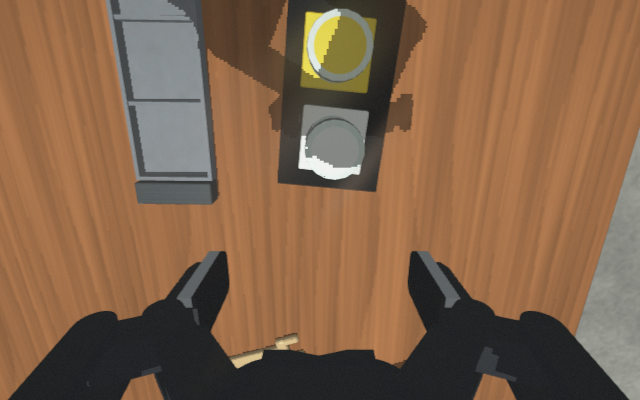

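The wrist view agrees: white is at pixel (335,149), world (0.6227, -0.1015). I'll centre over it and go down.

```bash
python3 -m inch '[[-1,[0.325,0.14,0.2],[0,0,0]],[-1,[0.325,0.14,0.5],[0,0,0]],[-1,[0.325,0.14,0.8],[0,0,0]],[-1,[0.325,0.14,0.8],[0,0,0]],[-1,[0.325,0.14,0.8],[0,0,0]]]'; python3 -m inch '[[-1,[0,0,0.2],[0,0,0]],[-1,[0,0,0.4],[0,0,0]],[-1,[0,0,0.6],[0,0,0]],[-1,[0,0,0.8],[0,0,0]],[-1,[0,0,0.8],[0,0,0]],[-1,[0,0,0.8],[0,0,0]]]'
```

```text
t: 3.3
tcp_pos: [0.6231, -0.1019, 0.1118]
tool_rot: [0.708, 0.706, -0.0, -0.0]
force: [0.5, -0.1, 0.4]
finger_gap: 0.998
t: 3.9
tcp_pos: [0.6244, -0.1017, 0.0331]
tool_rot: [0.707, 0.707, 0.001, 0.001]
force: [0.7, -0.3, 1.2]
finger_gap: 0.998
```

```bash
python3 -m inch '[[1,[0,0,0],[0,0,0]],[1,[0,0,0],[0,0,0]],[1,[0,0,0],[0,0,0]],[1,[0,0,0],[0,0,0]],[1,[0,0,0],[0,0,0]],[1,[0,0,0],[0,0,0]],[1,[0,0,0],[0,0,0]],[1,[0,0,0],[0,0,0]],[1,[0,0,0],[0,0,0]],[1,[0,0,0],[0,0,0]]]' 50; python3 -m inch '[[1,[0,0,-0.1],[0,0,0]],[1,[0,0,-0.25],[0,0,0]],[1,[0,0,-0.4],[0,0,0]],[1,[0,0,-0.4],[0,0,0]],[1,[0,0,-0.4],[0,0,0]]]'
python3 - <<'E'
from h import *
s=sense(); print(s['tcp_pos'],s['force'],s['finger_gap'])
p,d=snapshot("side"); cv2.imwrite("pics/s2.png",p)
E
```

```text
t: 4.9
tcp_pos: [0.6241, -0.1011, 0.0331]
tool_rot: [0.707, 0.707, 0.0, 0.001]
force: [-0.6, 0.0, 6.4]
finger_gap: 0.599
t: 5.4
tcp_pos: [0.6237, -0.1009, 0.0722]
tool_rot: [0.707, 0.707, 0.0, 0.001]
force: [-0.2, -0.1, -2.0]
finger_gap: 0.599
[ 0.62368139 -0.10085788  0.07221552] [-0.24571813 -0.06353506 -2.01272629] 0.5985022201119312
```

View pics/s2.png

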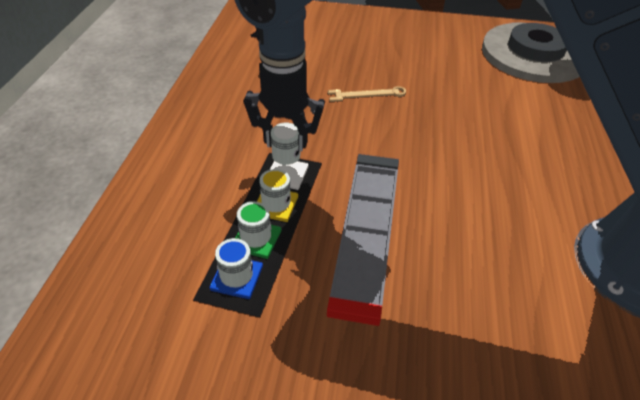

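White is held upright at pixel (286,143), clear of its pad. I'll carry it to bay 4.

```bash
python3 -m inch '[[1,[0,-0.2,0],[0,0,0]],[1,[0,-0.5,0],[0,0,0]],[1,[0,-0.85,0],[0,0,0]],[1,[0,-1,0],[0,0,0]]]'; python3 -m inch '[[1,[-0.02,-0.3,0],[0,0,0]],[1,[-0.02,-0.56,0],[0,0,0]],[1,[-0.02,-0.67,0],[0,0,0]],[1,[-0.02,-0.67,0],[0,0,0]],[1,[-0.02,-0.67,0],[0,0,0]],[1,[-0.02,-0.67,0],[0,0,0]]]'; python3 -m inch '[[1,[0,0,0.15],[0,0,0]],[1,[0,0,0.3],[0,0,0]],[1,[0,0,0.38],[0,0,0]],[1,[0,0,0.42],[0,0,0]],[1,[0,0,0.42],[0,0,0]],[1,[0,0,0.42],[0,0,0]]]'
```

```text
t: 5.85
tcp_pos: [0.5184, -0.0993, 0.0703]
tool_rot: [0.707, 0.707, -0.002, -0.003]
force: [0.2, -0.0, -2.8]
finger_gap: 0.597
t: 6.45
tcp_pos: [0.4584, -0.1035, 0.0714]
tool_rot: [0.707, 0.707, 0.001, 0.001]
force: [0.5, 0.2, -1.8]
finger_gap: 0.596
t: 7.05
tcp_pos: [0.4567, -0.1029, 0.0295]
tool_rot: [0.707, 0.707, 0.0, 0.0]
force: [0.1, 0.3, -1.8]
finger_gap: 0.598
```

```bash
python3 -m inch '[[1,[0,0,0.015],[0,0,0]],[1,[0,0,0.03],[0,0,0]],[1,[0,0,0.04],[0,0,0]],[1,[0,0,0.04],[0,0,0]],[1,[0,0,0.04],[0,0,0]]]'; python3 -m inch '[[1,[0,0,0.01],[0,0,0]],[1,[0,0,0.015],[0,0,0]],[1,[0,0,0.015],[0,0,0]],[1,[0,0,0.015],[0,0,0]]]'
```

```text
t: 7.55
tcp_pos: [0.4563, -0.1028, 0.0253]
tool_rot: [0.707, 0.707, 0.0, 0.0]
force: [0.3, -0.8, -1.3]
finger_gap: 0.602
t: 7.95
tcp_pos: [0.4563, -0.1028, 0.0241]
tool_rot: [0.707, 0.707, 0.0, 0.0]
force: [-0.0, 0.7, 1.5]
finger_gap: 0.596
```

Touched down: the force went from -1.8 to +1.5 at the predicted height. Releasing, rising, then looking from above the yellow piston.

```bash
python3 -m inch '[[0.2,[0,0,0],[0,0,0]],[-0.3,[0,0,0],[0,0,0]],[-1,[0,0,0],[0,0,0]],[-1,[0,0,0],[0,0,0]],[-1,[0,0,0],[0,0,0]],[-1,[0,0,0],[0,0,0]],[-1,[0,0,0],[0,0,0]],[-1,[0,0,-0.2],[0,0,0]],[-1,[0,0,-0.5],[0,0,0]],[-1,[0,0,-0.8],[0,0,0]],[-1,[0,0,-0.9],[0,0,0]]]'; python3 -m inch '[[-1,[0.4,0.4,0],[0,0,0]],[-1,[0.7,0.7,0],[0,0,0]],[-1,[0.82,1,0],[0,0,0]]]';  python3 -m inch '[[-1,[0,0.4,0],[0,0,0]],[-1,[0,0.69,0],[0,0,0]],[-1,[0,0.69,0],[0,0,0]],[-1,[0,0.69,0],[0,0,0]],[-1,[0,0.69,0],[0,0,0]]]'
python3 - <<'E'
from h import *
p,d=snapshot("top"); cv2.imwrite("pics/t3.png",p); ci=camera_info("top")
for o in crowns(p,d,ci,.05,.08): print(*o)
E
```

```text
t: 9.05
tcp_pos: [0.4574, -0.1033, 0.1161]
tool_rot: [0.707, 0.707, 0.001, 0.002]
force: [0.6, -0.7, -0.3]
finger_gap: 0.999
t: 9.35
tcp_pos: [0.5567, -0.018, 0.1135]
tool_rot: [0.706, 0.708, -0.0, -0.001]
force: [1.0, -0.8, -0.5]
finger_gap: 1.0
t: 9.85
tcp_pos: [0.6233, -0.0205, 0.1128]
tool_rot: [0.707, 0.707, -0.001, -0.001]
force: [-0.7, 1.1, 1.1]
finger_gap: 0.998
[81. 65.] [0.7822 0.4458 0.0577] 0.7791 0.4407 0.0459 756 [116. 152. 178.]
[575. 115.] [ 0.7084 -0.4335  0.0652] 0.7179 -0.4538 0.0356 489 [80. 82. 87.]
```

View pics/t3.png

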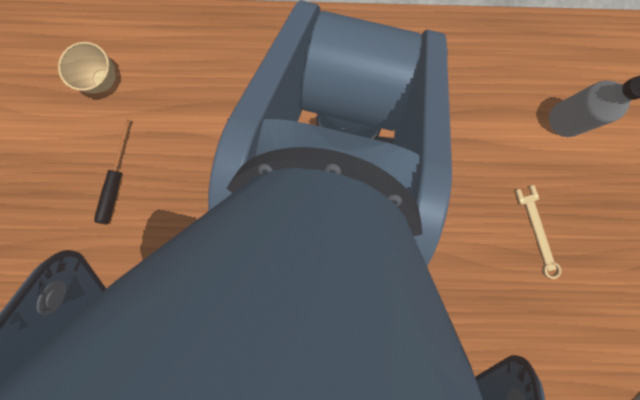

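The arm hides the top view, so I'll use the side camera to check placings. Going down on yellow and gripping it.

```bash
python3 -m inch '[[-1,[0,0.02,0.2],[0,0,0]],[-1,[0,0.02,0.4],[0,0,0]],[-1,[0,0.02,0.6],[0,0,0]],[-1,[0,0.02,0.8],[0,0,0]],[-1,[0,0.02,0.8],[0,0,0]],[-1,[0,0.02,0.8],[0,0,0]]]'
python3 - <<'E'
from h import *
p,d=snapshot("side"); cv2.imwrite("pics/s3.png",p); ci=camera_info("side")
for o in crowns(p,d,ci,.053,.08): print(*o)
E
```

```text
t: 10.5
tcp_pos: [0.6264, -0.0208, 0.0338]
tool_rot: [0.707, 0.707, -0.0, -0.001]
force: [0.1, 0.7, -0.1]
finger_gap: 0.995
[377. 165.] [ 0.4576 -0.0989  0.06  ] 0.4596 -0.1024 0.0282 516 [207. 211. 210.]
[274. 183.] [ 0.6254 -0.0131  0.0673] 0.6277 -0.0184 0.0273 690 [ 73. 114. 123.]
[253. 217.] [0.6414 0.0696 0.0674] 0.643 0.0643 0.0277 822 [71. 94. 66.]
[624. 240.] [0.063  0.0103 0.0664] 0.0612 0.0033 0.0623 786 [48. 41. 36.]
[233. 255.] [0.6514 0.1505 0.0677] 0.6546 0.1468 0.0276 965 [182. 131. 102.]
```

View pics/s3.png

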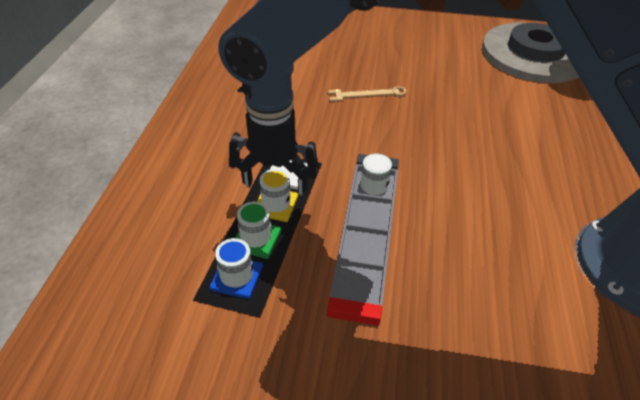

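White stands in bay 4 at pixel (377,165) with its crown at 60 mm, flat and centred. Gripping yellow.

```bash
python3 -m inch '[[1,[0,0,0],[0,0,0]],[1,[0,0,0],[0,0,0]],[1,[0,0,0],[0,0,0]],[1,[0,0,0],[0,0,0]],[1,[0,0,0],[0,0,0]],[1,[0,0,0],[0,0,0]],[1,[0,0,0],[0,0,0]],[1,[0,0,0],[0,0,0]],[1,[0,0,0],[0,0,0]]]' 50; python3 -m inch '[[1,[0,0,-0.1],[0,0,0]],[1,[0,0,-0.25],[0,0,0]],[1,[0,0,-0.4],[0,0,0]],[1,[0,0,-0.4],[0,0,0]],[1,[0,0,-0.4],[0,0,0]]]'; python3 -m inch '[[1,[0,-0.2,0],[0,0,0]],[1,[-0.02,-0.5,0],[0,0,0]],[1,[-0.04,-0.85,0],[0,0,0]],[1,[-0.06,-1,0],[0,0,0]]]'; python3 -m inch '[[1,[0,-0.3,0],[0,0,0]],[1,[0,-0.57,0],[0,0,0]],[1,[0,-0.67,0],[0,0,0]],[1,[0,-0.67,0],[0,0,0]],[1,[0,-0.67,0],[0,0,0]],[1,[0,-0.67,0],[0,0,0]]]'
```

```text
t: 11.45
tcp_pos: [0.6276, -0.0208, 0.0351]
tool_rot: [0.707, 0.707, 0.0, 0.0]
force: [-1.9, -0.5, 6.4]
finger_gap: 0.597
t: 11.95
tcp_pos: [0.6277, -0.0209, 0.0747]
tool_rot: [0.707, 0.707, 0.0, 0.001]
force: [-0.7, 0.4, -2.8]
finger_gap: 0.596
t: 12.35
tcp_pos: [0.5221, -0.0257, 0.0729]
tool_rot: [0.707, 0.707, -0.002, -0.003]
force: [-0.4, 0.5, -3.4]
finger_gap: 0.594
t: 12.95
tcp_pos: [0.4627, -0.0274, 0.074]
tool_rot: [0.707, 0.707, 0.001, 0.001]
force: [0.1, 0.1, -2.3]
finger_gap: 0.594
```

```bash
python3 -m inch '[[1,[0,-0.03,0.15],[0,0,0]],[1,[0,-0.03,0.3],[0,0,0]],[1,[0,-0.03,0.4],[0,0,0]],[1,[0,-0.03,0.45],[0,0,0]],[1,[0,-0.03,0.45],[0,0,0]],[1,[0,-0.03,0.45],[0,0,0]],[1,[0,-0.03,0.45],[0,0,0]]]'
```

```text
t: 13.65
tcp_pos: [0.4577, -0.0269, 0.0292]
tool_rot: [0.707, 0.707, 0.0, 0.001]
force: [-0.8, -0.2, -1.8]
finger_gap: 0.593
```

```bash
python3 -m inch '[[1,[0,0,0.01],[0,0,0]],[1,[0,0,0.02],[0,0,0]],[1,[0,0,0.02],[0,0,0]],[1,[0,0,0.02],[0,0,0]]]';python3 -m inch '[[1,[0,0,0.01],[0,0,0]],[1,[0,0,0.015],[0,0,0]],[1,[0,0,0.015],[0,0,0]],[1,[0,0,0.015],[0,0,0]]]'
```

```text
t: 14.05
tcp_pos: [0.4573, -0.0268, 0.0269]
tool_rot: [0.707, 0.707, 0.0, 0.0]
force: [-0.3, -0.6, -3.0]
finger_gap: 0.594
t: 14.45
tcp_pos: [0.4573, -0.0268, 0.0261]
tool_rot: [0.707, 0.707, 0.0, 0.0]
force: [-0.6, -0.5, 6.6]
finger_gap: 0.597
```

Touched down. Release it, then go to green at (0.6423, 0.0637).

```bash
python3 -m inch '[[0.2,[0,0,0],[0,0,0]],[-0.3,[0,0,0],[0,0,0]],[-1,[0,0,0],[0,0,0]],[-1,[0,0,0],[0,0,0]],[-1,[0,0,0],[0,0,0]],[-1,[0,0,0],[0,0,0]],[-1,[0,0,0],[0,0,0]],[-1,[0,0,-0.2],[0,0,0]],[-1,[0,0,-0.5],[0,0,0]],[-1,[0,0,-0.8],[0,0,0]],[-1,[0,0,-0.9],[0,0,0]]]'; python3 -m inch '[[-1,[0.4,0.4,0],[0,0,0]],[-1,[0.7,0.7,0],[0,0,0]],[-1,[0.9,1,0],[0,0,0]]]';  python3 -m inch '[[-1,[0,0.4,0],[0,0,0]],[-1,[0,0.84,0],[0,0,0]],[-1,[0,0.84,0],[0,0,0]],[-1,[0,0.84,0],[0,0,0]],[-1,[0,0.84,0],[0,0,0]]]'
```

```text
t: 15.55
tcp_pos: [0.4585, -0.0271, 0.1175]
tool_rot: [0.707, 0.707, 0.001, 0.002]
force: [0.4, -0.2, 0.0]
finger_gap: 0.999
t: 15.85
tcp_pos: [0.5582, 0.0653, 0.1151]
tool_rot: [0.707, 0.707, 0.0, -0.0]
force: [0.1, -0.9, -0.8]
finger_gap: 0.999
t: 16.35
tcp_pos: [0.6391, 0.0633, 0.1141]
tool_rot: [0.707, 0.707, -0.001, -0.002]
force: [0.2, -0.0, 0.4]
finger_gap: 0.999
```

```bash
python3 -m inch '[[-1,[0,0.01,0.2],[0,0,0]],[-1,[0,0.01,0.4],[0,0,0]],[-1,[0,0.01,0.6],[0,0,0]],[-1,[0,0.01,0.8],[0,0,0]],[-1,[0,0.01,0.83],[0,0,0]],[-1,[0,0.01,0.83],[0,0,0]],[-1,[0,0.01,0.83],[0,0,0]]]'
python3 - <<'E'
from h import *
p,d=snapshot("side"); cv2.imwrite("pics/s4.png",p); ci=camera_info("side")
for o in crowns(p,d,ci,.053,.08): print(*o)
E
python3 -m inch '[[1,[0,0,0],[0,0,0]],[1,[0,0,0],[0,0,0]],[1,[0,0,0],[0,0,0]],[1,[0,0,0],[0,0,0]],[1,[0,0,0],[0,0,0]],[1,[0,0,0],[0,0,0]],[1,[0,0,0],[0,0,0]],[1,[0,0,0],[0,0,0]],[1,[0,0,0],[0,0,0]]]' 50
```

```text
t: 17.05
tcp_pos: [0.6424, 0.0632, 0.0333]
tool_rot: [0.707, 0.707, 0.0, 0.0]
force: [0.0, -0.3, -0.8]
finger_gap: 0.998
[377. 165.] [ 0.4575 -0.0991  0.06  ] 0.4589 -0.1022 0.028 513 [211. 215. 214.]
[372. 195.] [ 0.4586 -0.0218  0.0599] 0.4581 -0.025 0.0273 605 [116. 205. 214.]
[253. 217.] [0.6413 0.0698 0.0675] 0.6433 0.065 0.0273 812 [ 80. 106.  76.]
[624. 241.] [0.063  0.0106 0.0661] 0.0621 0.0026 0.0637 805 [49. 43. 37.]
[233. 255.] [0.6514 0.1505 0.0678] 0.6538 0.1456 0.0276 956 [105.  79.  65.]
t: 18.0
tcp_pos: [0.6428, 0.0632, 0.0334]
tool_rot: [0.707, 0.707, 0.0, 0.001]
force: [-0.9, -0.5, 5.8]
finger_gap: 0.598
```

View pics/s4.png

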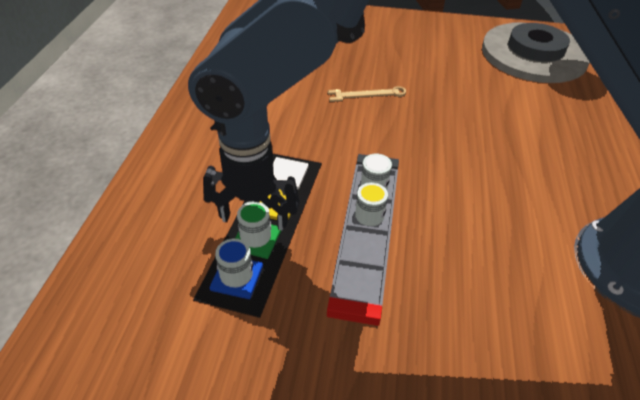

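Yellow stands flat in bay 3 at pixel (372,195), crown at 60 mm. Carrying green to bay 2.

```bash
python3 -m inch '[[1,[0,0,-0.1],[0,0,0]],[1,[0,0,-0.25],[0,0,0]],[1,[0,0,-0.4],[0,0,0]],[1,[0,0,-0.4],[0,0,0]],[1,[0,0,-0.4],[0,0,0]]]'; python3 -m inch '[[1,[0,-0.2,0],[0,0,0]],[1,[-0.04,-0.5,0],[0,0,0]],[1,[-0.09,-0.85,0],[0,0,0]],[1,[-0.14,-1,0],[0,0,0]]]'; python3 -m inch '[[1,[0,-0.3,0],[0,0,0]],[1,[0,-0.65,0],[0,0,0]],[1,[0,-0.83,0],[0,0,0]],[1,[0,-0.83,0],[0,0,0]],[1,[0,-0.83,0],[0,0,0]],[1,[0,-0.83,0],[0,0,0]]]';  python3 -m inch '[[1,[0,0,0.15],[0,0,0]],[1,[0,0,0.3],[0,0,0]],[1,[0,0,0.4],[0,0,0]],[1,[0,0,0.43],[0,0,0]],[1,[0,0,0.43],[0,0,0]],[1,[0,0,0.43],[0,0,0]],[1,[0,0,0.43],[0,0,0]]]'
```

```text
t: 18.5
tcp_pos: [0.6427, 0.0632, 0.0733]
tool_rot: [0.707, 0.707, 0.001, 0.001]
force: [-0.3, -0.5, -2.2]
finger_gap: 0.593
t: 18.9
tcp_pos: [0.537, 0.0498, 0.0714]
tool_rot: [0.707, 0.707, -0.002, -0.003]
force: [-0.0, 0.2, -2.5]
finger_gap: 0.592
t: 19.5
tcp_pos: [0.4616, 0.0489, 0.0724]
tool_rot: [0.707, 0.707, 0.001, 0.001]
force: [0.7, 0.0, -2.5]
finger_gap: 0.596
t: 20.2
tcp_pos: [0.4597, 0.0492, 0.0298]
tool_rot: [0.707, 0.707, 0.0, 0.0]
force: [0.3, -0.4, -2.6]
finger_gap: 0.592
```

```bash
python3 -m inch '[[1,[0,0,0.015],[0,0,0]],[1,[0,0,0.03],[0,0,0]],[1,[0,0,0.042],[0,0,0]],[1,[0,0,0.042],[0,0,0]]]';python3 -m inch '[[1,[0,0,0.01],[0,0,0]],[1,[0,0,0.015],[0,0,0]],[1,[0,0,0.015],[0,0,0]],[1,[0,0,0.015],[0,0,0]]]'
```

```text
t: 20.6
tcp_pos: [0.4591, 0.0492, 0.025]
tool_rot: [0.707, 0.707, -0.0, -0.0]
force: [0.1, 0.0, -1.8]
finger_gap: 0.596
t: 21.0
tcp_pos: [0.4593, 0.0492, 0.0243]
tool_rot: [0.707, 0.707, 0.0, 0.0]
force: [-1.7, 0.0, 5.9]
finger_gap: 0.598
```

```bash
python3 -m inch '[[0.2,[0,0,0],[0,0,0]],[-0.3,[0,0,0],[0,0,0]],[-1,[0,0,0],[0,0,0]],[-1,[0,0,0],[0,0,0]],[-1,[0,0,0],[0,0,0]],[-1,[0,0,0],[0,0,0]],[-1,[0,0,0],[0,0,0]],[-1,[0,0,-0.2],[0,0,0]],[-1,[0,0,-0.5],[0,0,0]],[-1,[0,0,-0.8],[0,0,0]],[-1,[0,0,-0.9],[0,0,0]]]'; python3 -m inch '[[-1,[0.4,0.4,0],[0,0,0]],[-1,[0.7,0.7,0],[0,0,0]],[-1,[0.96,1,0],[0,0,0]]]';  python3 -m inch '[[-1,[0,0.4,0],[0,0,0]],[-1,[0,0.8,0],[0,0,0]],[-1,[0,0.94,0],[0,0,0]],[-1,[0,0.94,0],[0,0,0]],[-1,[0,0.94,0],[0,0,0]],[-1,[0,0.94,0],[0,0,0]]]'
```

```text
t: 22.1
tcp_pos: [0.4605, 0.0491, 0.1158]
tool_rot: [0.707, 0.707, 0.001, 0.002]
force: [-0.4, -0.4, 0.5]
finger_gap: 0.997
t: 22.4
tcp_pos: [0.5605, 0.1469, 0.1134]
tool_rot: [0.707, 0.707, 0.0, 0.0]
force: [0.2, 0.4, 0.1]
finger_gap: 1.001
t: 23.0
tcp_pos: [0.6511, 0.1453, 0.1128]
tool_rot: [0.707, 0.707, -0.001, -0.001]
force: [-0.7, 0.1, -0.5]
finger_gap: 1.002
```

```bash
python3 -m inch '[[-1,[0,0,0.2],[0,0,0]],[-1,[0,0,0.4],[0,0,0]],[-1,[0,0,0.6],[0,0,0]],[-1,[0,0,0.8],[0,0,0]],[-1,[0,0,0.81],[0,0,0]],[-1,[0,0,0.81],[0,0,0]],[-1,[0,0,0.81],[0,0,0]]]'; python3 -m inch '[[1,[0,0,0],[0,0,0]],[1,[0,0,0],[0,0,0]],[1,[0,0,0],[0,0,0]],[1,[0,0,0],[0,0,0]],[1,[0,0,0],[0,0,0]],[1,[0,0,0],[0,0,0]],[1,[0,0,0],[0,0,0]],[1,[0,0,0],[0,0,0]],[1,[0,0,0],[0,0,0]]]' 50;  python3 -m inch '[[1,[0,0,-0.1],[0,0,0]],[1,[0,0,-0.25],[0,0,0]],[1,[0,0,-0.4],[0,0,0]],[1,[0,0,-0.4],[0,0,0]],[1,[0,0,-0.4],[0,0,0]]]'
python3 - <<'E'
from h import *
p,d=snapshot("side"); cv2.imwrite("pics/s5.png",p); ci=camera_info("side")
for o in crowns(p,d,ci,.053,.064): print(*o)
E
```

```text
t: 23.7
tcp_pos: [0.6537, 0.1453, 0.0339]
tool_rot: [0.707, 0.707, 0.001, 0.001]
force: [0.2, 0.0, 0.6]
finger_gap: 1.0
t: 24.6
tcp_pos: [0.6536, 0.1453, 0.0338]
tool_rot: [0.707, 0.707, 0.0, 0.0]
force: [-2.1, 0.2, 5.9]
finger_gap: 0.6
t: 25.1
tcp_pos: [0.6537, 0.1453, 0.0736]
tool_rot: [0.707, 0.707, 0.001, 0.001]
force: [0.6, 0.2, -2.6]
finger_gap: 0.602
[377. 165.] [ 0.4577 -0.099   0.06  ] 0.4588 -0.1018 0.0281 511 [214. 218. 217.]
[372. 195.] [ 0.4584 -0.0221  0.06  ] 0.4591 -0.0246 0.0274 601 [118. 210. 218.]
[366. 228.] [0.4605 0.0534 0.06  ] 0.4605 0.0508 0.0274 714 [137. 190. 121.]
```

View pics/s5.png

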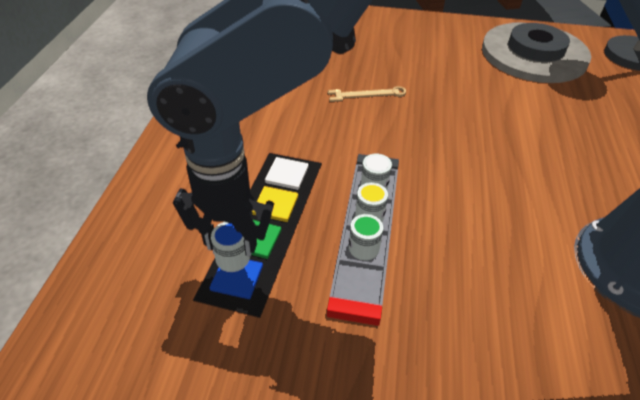

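Green is good in bay 2 at pixel (366,228), and blue is held. Carrying blue to bay 1.

```bash
python3 -m inch '[[1,[0,-0.2,0],[0,0,0]],[1,[-0.04,-0.5,0],[0,0,0]],[1,[-0.1,-0.85,0],[0,0,0]],[1,[-0.2,-1,0],[0,0,0]]]'; python3 -m inch '[[1,[0,-0.3,0],[0,0,0]],[1,[0,-0.65,0],[0,0,0]],[1,[0,-0.92,0],[0,0,0]],[1,[0,-0.92,0],[0,0,0]],[1,[0,-0.92,0],[0,0,0]],[1,[0,-0.92,0],[0,0,0]]]';  python3 -m inch '[[1,[0,0,0.15],[0,0,0]],[1,[0,0,0.3],[0,0,0]],[1,[0,0,0.4],[0,0,0]],[1,[0,0,0.43],[0,0,0]],[1,[0,0,0.43],[0,0,0]],[1,[0,0,0.43],[0,0,0]],[1,[0,0,0.43],[0,0,0]]]'
```

```text
t: 25.55
tcp_pos: [0.5478, 0.1256, 0.0715]
tool_rot: [0.707, 0.708, -0.003, -0.003]
force: [-1.0, -0.3, -2.8]
finger_gap: 0.596
t: 26.15
tcp_pos: [0.4632, 0.1252, 0.0727]
tool_rot: [0.707, 0.707, 0.001, 0.001]
force: [-0.1, 0.7, -3.3]
finger_gap: 0.594
t: 26.85
tcp_pos: [0.4618, 0.1252, 0.0301]
tool_rot: [0.707, 0.707, 0.0, 0.0]
force: [-0.6, 0.1, -2.2]
finger_gap: 0.595
```

```bash
python3 -m inch '[[1,[0,0,0.015],[0,0,0]],[1,[0,0,0.03],[0,0,0]],[1,[0,0,0.042],[0,0,0]],[1,[0,0,0.042],[0,0,0]]]';python3 -m inch '[[1,[0,0,0.01],[0,0,0]],[1,[0,0,0.015],[0,0,0]],[1,[0,0,0.015],[0,0,0]],[1,[0,0,0.015],[0,0,0]]]'
```

```text
t: 27.25
tcp_pos: [0.4611, 0.1252, 0.0253]
tool_rot: [0.707, 0.707, -0.0, -0.0]
force: [-0.6, -0.2, -3.5]
finger_gap: 0.596
t: 27.65
tcp_pos: [0.4613, 0.1252, 0.0248]
tool_rot: [0.707, 0.707, 0.0, 0.0]
force: [-0.3, -1.6, 5.9]
finger_gap: 0.6
```

Touched down. Release it, rise, and back away to the robot's right to clear the view.

```bash
python3 -m inch '[[0.2,[0,0,0],[0,0,0]],[-0.3,[0,0,0],[0,0,0]],[-1,[0,0,0],[0,0,0]],[-1,[0,0,0],[0,0,0]],[-1,[0,0,0],[0,0,0]],[-1,[0,0,0],[0,0,0]],[-1,[0,0,0],[0,0,0]],[-1,[0,0,-0.2],[0,0,0]],[-1,[0,0,-0.5],[0,0,0]],[-1,[0,0,-0.8],[0,0,0]],[-1,[0,0,-1],[0,0,0]]]'; python3 -m inch '[[-1,[-0.4,0,-0.3],[0,0,0]],[-1,[-0.8,0,-0.6],[0,0,0]],[-1,[-1,0,-0.6],[0,0,0]]]'; python3 -m inch '[[-1,[-0.4,0,0],[0,0,0]],[-1,[-0.8,0,0],[0,0,0]],[-1,[-1,0,0],[0,0,0]]]'; python3 -m inch '[[-1,[-0.4,0,0],[0,0,0]],[-1,[-0.8,0,0],[0,0,0]],[-1,[-1,0,0],[0,0,0]]]'; python3 -m inch '[[-1,[-0.4,0,0],[0,0,0]],[-1,[-0.8,0,0],[0,0,0]],[-1,[-1,0,0],[0,0,0]]]'; python3 -m inch '[[-1,[-0.4,0,0],[0,0,0]],[-1,[-0.6,0,0],[0,0,0]],[-1,[-0.6,0,0],[0,0,0]],[-1,[-0.6,0,0],[0,0,0]],[-1,[-0.6,0,0],[0,0,0]]]'
python3 - <<'E'
from h import *
for n in ("top","side"):
    p,d=snapshot(n); cv2.imwrite(f"pics/{n}6.png",p); ci=camera_info(n); print(n)
    for o in crowns(p,d,ci,.053,.066):
        if o[4]<.035: print(*o)
r=np.array([.4612,.1782]); g=np.array([.4567,-.1548]); u=(g-r)/np.linalg.norm(g-r)
p=cv2.imread("pics/top6.png"); p,d=snapshot("top")
for o in crowns(p,d,camera_info("top"),.053,.066):
    if .35<o[1][0]<.55 and o[4]<.035:
        v=np.array([o[2],o[3]])-r; print(v@u*1000, (v[0]*u[1]-v[1]*u[0])*1000)
E
```

```text
t: 28.75
tcp_pos: [0.4616, 0.1253, 0.1256]
tool_rot: [0.707, 0.707, 0.001, 0.001]
force: [0.3, 0.2, -0.6]
finger_gap: 1.005
t: 29.05
tcp_pos: [0.4639, 0.0228, 0.1874]
tool_rot: [0.707, 0.707, 0.002, 0.004]
force: [0.5, 0.6, 0.4]
finger_gap: 0.999
t: 29.35
tcp_pos: [0.4615, -0.0775, 0.1842]
tool_rot: [0.708, 0.706, 0.0, 0.001]
force: [-0.4, 0.6, -0.2]
finger_gap: 1.003
t: 29.65
tcp_pos: [0.4616, -0.1779, 0.184]
tool_rot: [0.708, 0.706, -0.0, 0.001]
force: [0.1, 0.2, -0.1]
finger_gap: 0.997
t: 29.95
tcp_pos: [0.4615, -0.278, 0.184]
tool_rot: [0.708, 0.706, -0.0, 0.001]
force: [0.2, 0.4, -1.1]
finger_gap: 1.001
t: 30.45
tcp_pos: [0.461, -0.3327, 0.1836]
tool_rot: [0.707, 0.708, 0.0, -0.001]
force: [0.3, 0.9, 0.0]
finger_gap: 1.001
top
[255. 249.] [0.4614 0.1243 0.0609] 0.4613 0.1248 0.0262 728 [137. 104.  89.]
[299. 251.] [0.4594 0.0491 0.0608] 0.4593 0.0494 0.026 718 [121. 155. 110.]
[343. 253.] [ 0.4575 -0.0257  0.0609] 0.4574 -0.0256 0.0262 711 [140. 215. 221.]
[387. 255.] [ 0.4566 -0.1027  0.0606] 0.4562 -0.1033 0.0263 719 [138. 141. 139.]
side
[377. 165.] [ 0.4575 -0.0989  0.0599] 0.4589 -0.1027 0.0279 516 [133. 137. 137.]
[372. 195.] [ 0.4587 -0.022   0.0599] 0.4587 -0.0251 0.0271 601 [108. 198. 209.]
[366. 228.] [0.4604 0.0533 0.06  ] 0.4609 0.0505 0.0271 703 [102. 144.  90.]
[360. 265.] [0.4625 0.1284 0.0601] 0.463 0.1253 0.027 845 [140. 101.  81.]
53.193791876953796 -0.8188441556997892
128.81391453303232 0.15944490160492258
203.83409196612286 1.1458413267878498
281.5391593948825 0.9958550210408682
```

```bash
python3 -c "print(1)"
```

```text
1
```

View pics/top6.png

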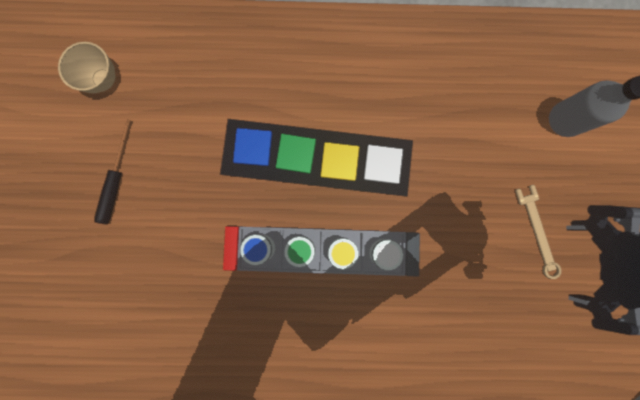

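View pics/side6.png

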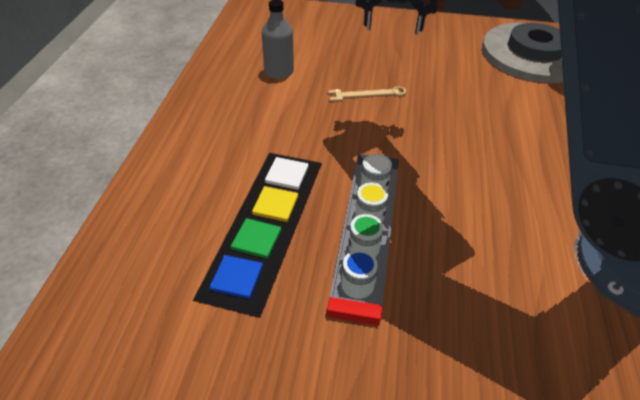

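All four stand in their bays, in the top view at pixels (255,249), (299,251), (343,253) and (387,255). They are 53, 129, 204 and 282 mm from the red block, and within about 1 mm of centre across the rack.

```bash
python3 -c "
from station import *
print(sign_off())"
```

```text
the job is handed in; nothing more can be done
None
```

All four pistons are in the rack in cylinder order, and I handed the job in at about 31 s of robot time. Counting from the red block, the bays hold blue, green, yellow and white, which was the order of the pads from the robot's left. Each piston was lowered until the wrist force showed it touching the bay floor, then released; none was dropped or tipped.

The last checks, made with the arm backed away:

| Piston | Bay | Distance from red block (top camera) | Target | Offset across rack |
|---|---|---|---|---|
| Blue | 1 | 53.2 mm | 53 mm | 0.8 mm |
| Green | 2 | 128.8 mm | 129 mm | 0.2 mm |
| Yellow | 3 | 203.8 mm | 205 mm | 1.1 mm |
| White | 4 | 281.5 mm | 281 mm | 1.0 mm |

- **Height:** crowns measured 60–61 mm, which is what flat on the 4 mm bay floor gives.
- **Fingers:** they are open and about 0.2 m from the nearest piston.
- **Disagreement:** the two cameras differed by up to about 3 mm, well inside the 14 mm tolerance.
- **Not checked:** I did not measure tilt directly. I judged the pistons upright from the crown heights and the pictures.

No check failed.

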